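# Wedge the rocking instrument base

## Task

The black instrument box on the grey base plate rocks, because the plate's levelling foot at the near right corner has seized too short. Press down on the plate over that foot to feel it rock and let it come back, then push the wooden wedge along the bench, thin end first, under that foot until it bears and the slack is taken up, and stop there, before the plate is shoved along the bench (a centimetre of creep is harmless). Do not grasp or lift anything or disturb the other things, and finish with the fingertips still pressing firmly on that corner of the plate, which now stands steady and level.

Things in the scene. Friction and masses are not known exactly. Their poses are not given: they have to be found in the camera images.
- box_base: Loose grey base plate, 250 (x) x 270 (y) x 8 mm, on four feet that hold its underside 26 mm (top 34 mm) above the bench; 2.4 kg with the black box (146 x 176 x 94 mm) fixed on it, centred at (35, 30) mm. Origin: centre of the plate's underside; x away from the robot at yaw 0, y left. Round feet at x = +-105, y = +-115 mm, 25 mm diameter, domed to a 12 mm flat below.
- base_corner (a point): Point on the plate's top straight above the short foot, at (-105, -115, 8) mm in the plate's frame: the place to press. 3 to 5 N down tips the plate about the line through the near left and far right feet until the short foot is on the bench (this point drops by the foot's gap, 7 to 12 mm); let go, it tips back level.
- wedge: Loose wooden wedge, 140 long (x) x 44 wide (y) mm, 70 g, flat on the bench right of the plate, about in line with the short foot. Origin: centre of the underside. x points to the thin end, towards the plate: 2.5 mm thick at x = +70, rising to 20 mm at x = -70 (1 in 8). A gap of g mm is filled when the edge of the foot's flat nearest the thick end is (g - 2.5) x 8 mm from the thin end.
- wedge_butt (a point): Centre of the wedge's thick end face (44 wide x 20 mm high), 10 mm above the bench: the face to push on. The push is under 1 N while the wedge slides freely and climbs within a few mm of travel once the foot bears on it; at 6 to 15 N the plate starts to slide along with it. The wedge stays where it is left.
- oil_bottle: Bystander: clear squeeze bottle with a black cap, 55 mm diameter, 136 mm high; origin at the centre of its underside.
- tape_rolls: Bystander: stack of amber tape rolls, 69 mm diameter, 68 mm high; origin at the centre of its underside.
- bearing_cap: Bystander: grey camshaft bearing cap with standing bolts, 46 (x) x 100 (y) x 50 mm; origin at the centre of its underside.
- foot_spot (a point): Point on the bench straight below the short foot, at (-105, -115, -26) mm in the plate's frame. That foot is seized 7 to 12 mm (it varies) above the plane of the other three, on which the plate stands level at rest.
Mind the look-alikes: they are no part of the job. Of the things like the wedge, leave any that is pink; of the rest the larger one is meant.

How it is judged (in metres and radians):
On the way, in this order (a step that is already met when the one before it is completed fails the run):
1. the plate is felt to rock: pressed down by the fingers over the short foot until it tips, the wedge not yet under it (contact force between the fingers and box_base above 1 N and angle between box_base's own z axis and vertical above 0.03 rad and horizontal distance between the grasp point and base_corner below 0.05 m and contact force between wedge and box_base below 0.1 N), for 0.1 s.
2. let go, the plate stands level with the wedge under its short foot, the fingers off the plate (contact force between the fingers and box_base below 0.1 N and angle between box_base's own z axis and vertical below 0.011 rad and x of base_corner in the frame of wedge between -0.05 and 0.062 m and y of base_corner in the frame of wedge between -0.022 and 0.022 m), for 0.2 s.
At the end, for the whole second after the job is handed in: The fingers press on the plate within 50 mm of the point over the short foot with over 4 N; the plate is still, level within 0.011 rad, that corner within 25 mm of its start; the wedge, untouched, carries over 1 N of it, its middle line within 22 mm of that foot (contact force between the fingers and box_base above 4 N and horizontal distance between the grasp point and base_corner below 0.05 m and angle between box_base's own z axis and vertical below 0.011 rad and contact force between wedge and box_base above 1 N and contact force between the fingers and wedge below 0.1 N and x of base_corner in the frame of wedge between -0.05 and 0.062 m and y of base_corner in the frame of wedge between -0.022 and 0.022 m and linear speed of box_base below 0.01 m/s and distance of base_corner from where it was at the start of the episode below 0.025 m); the arm keeps its last pose, push and grip.
It fails at once if the wedge is lifted or tipped up off the bench (height (world z) of wedge above 0.012 m or angle between wedge's own z axis and vertical above 0.2 rad).
It fails at once if the plate is lifted off the bench (height (world z) of box_base above 0.04 m).
It fails at once if the plate is shoved along the bench by more than 40 mm (distance of box_base from where it was at the start of the episode above 0.04 m).
It fails at once if the oil bottle, the tape rolls or the bearing cap is moved by more than 20 mm (distance of any of oil_bottle, tape_rolls, bearing_cap from where it was at the start of the episode above 0.02 m).
It also fails if it takes over 58 s, if anything falls off the work surface, if the arm or the gripper's body presses on something with over 40 N, if the wrist force passes 120 N, or if a joint passes its speed limit or range.

## Robot

A 6-joint arm with a two-finger parallel gripper is mounted at the origin on the work surface; the furniture and walls round the work are solid. World frame = base frame: x ahead of the robot, y to its left, z up, the work surface at z = 0. Lengths are in m, angles in degrees, forces in N, time in s.
With the tool pointing down it reaches from about 0.375 to 0.9 m from the base axis. Payload 3.1 kg.
Tool frame: the origin (TCP) lies at the very end of the fingers, on their centre line; the grasp point (between the pads) lies 19 mm behind it; z points along the fingers, y is the line along which they close (so a half turn about z gives the same grasp; the last joint's range is limited). The gripper opens to 87 mm and grips with 3 to 60 N. Pads are 19 mm wide; open, the fingers measure 117 mm over their backs; the gripper's body (75 mm by 190 mm) begins 51 mm behind the grasp point.
Start: joints at [-76.92, 30.224, 82.088, -0, 67.689, -10.227], TCP at [0.247, -0.574, 0.223] pointing down, gripper open.
Joint ranges: [-176.69, 176.69], [-43.24, 126.21], [12.49, 139.97], [-82, 262], [0, 151.66], [-163.58, 163.58]. Speed limits (degrees/s): [159.86, 159.86, 180, 180, 180, 180].

## Interface

Orientations are given as a 3x3 rotation matrix whose columns are the frame's x, y, z axes.
In Python, from rig import bot, imaging gives the robot as it stands.
- The arm moves only by the tool drive_tool, never from a script. Its argument "deltas" is text: rows parted by semicolons, each of 5 numbers parted by spaces: the finger opening in mm, from 0 to 87, then the shift along the world's x, y, z in mm, then the turn about the world's z in rad. In form: jaw dx dy dz twist; .... A call has 1 to 12 rows; each row is the pose to reach, as a shift and turn from the pose commanded when the call began; what a row does not reach only later rows make up. A row lasts 1/10 s, in which the tool goes at most 50 mm and 8.59 degrees, less where a joint would pass 70% of its speed; a pose out of reach is approached as far as the arm can. A call with a gripper value outside its range is refused whole. The fingers move at their own pace and stop on an object; the grip force is fixed at half the most. Time passes only in rows, so rows that repeat a pose let the fingers close. It gives the time, the measured TCP pose, the force, the opening and the grip force at its end, in the units of the state.
- bot.read_state(): the state, without advancing time (a new reading comes with each control period).
- imaging.capture(name): name is "scene" or "top" or "wrist"; returns the picture (400x640x3 uint8, red, green, blue); there is no depth.
- imaging.camera_model(name): a dict with "fx", "fy", "cx", "cy" (pixels), "T" (4x4, takes a point from camera to world coordinates). Camera axes: x right, y down, z forward; pixel columns grow to the right and rows downward; lengths in m; the calibration is good to about 2 mm. A picture is of the moment at which its call begins: read the wrist's pose just before it. camera_model takes no time and is no camera call; for the wrist camera it gives the pose at the moment of the call.
- bot.hand_in(): hands the job in; it is judged then, once.
The state is a dict: "time_s": time; "joint_positions": joint angles; "qvel": joint speeds; "tau": joint torques, N m; "position": TCP position; "tcp_rot": TCP orientation; "force": force on the tool from outside, world axes, zero at the start; "moment": the same for the moment, N m; "opening": opening from 0.0 (shut) to 1.0 (fully open); "grasp_force": force on a finger pad.
Only numpy, scipy, OpenCV 4.12 (cv2) and the standard library are available. Lean on these libraries where they do the work, as an engineer would, in place of code of your own. Each camera call takes 0.05 s, during which the arm holds its last target. There are 200 camera calls.

## Working session

There is one attempt and no reset: what is moved stays moved. The work goes in short steps, Python scripts to look and compute and a tool call to move; the robot and the scene stay as the last step left them, time stands still between calls to the robot, and variables do not carry over. Pictures are saved under pics/ and viewed, at most 10 in all, crops included, and the job is handed in when it is done.

Besides the shell and the picture viewer there is one more tool, called after "Emit:" as name(argument=value, ...) on one line, values as JSON. drive_tool: Moves the arm, as the interface text tells. Its arguments: {"type":"object","properties":{"deltas":{"type":"string"}},"required":["deltas"]}

```bash
mkdir -p pics
cat > h.py <<'E'
import numpy as np, cv2
from rig import bot, imaging
def shot(n,f,crop=None,s=1):
    m=imaging.camera_model(n); im=imaging.capture(n)[:,:,::-1]
    np.savez(f'pics/{f}.npz',im=im,**{k:m[k] for k in('fx','fy','cx','cy','T')})
    cv2.imwrite(f'pics/{f}.png',im)
def crop(f,x0,y0,x1,y1,s,out):
    im=np.load(f'pics/{f}.npz')['im'][y0:y1,x0:x1]
    cv2.imwrite(f'pics/{out}.png',cv2.resize(im,None,fx=s,fy=s,interpolation=cv2.INTER_CUBIC))
def px(f,u,v,z):
    m=np.load(f'pics/{f}.npz');T=m['T']
    d=T[:3,:3]@np.array([(u-m['cx'])/m['fx'],(v-m['cy'])/m['fy'],1]);o=T[:3,3]
    return (o+d*(z-o[2])/d[2]).round(4)
E
python3 - <<'E'
from h import *
shot('top','top0');shot('scene','sc0')
a=np.load('pics/top0.npz')['im'];b=np.load('pics/sc0.npz')['im']
cv2.imwrite('pics/both.png',cv2.resize(np.vstack([a,b]),(480,600),interpolation=cv2.INTER_AREA))
print(bot.read_state()['force'],np.load('pics/top0.npz')['T'].round(3),np.load('pics/top0.npz')['fx'])
E
```

```text
[-0.02389439 -0.64203943 -0.32362934] [[-0.026 -0.983  0.181  0.302]
 [-1.     0.026  0.     0.095]
 [-0.005 -0.181 -0.983  1.228]
 [ 0.     0.     0.     1.   ]] 439.7864456089641
```

View pics/top0.png

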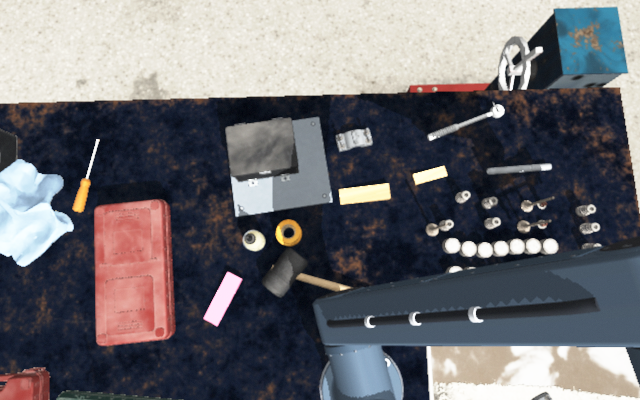

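View pics/sc0.png

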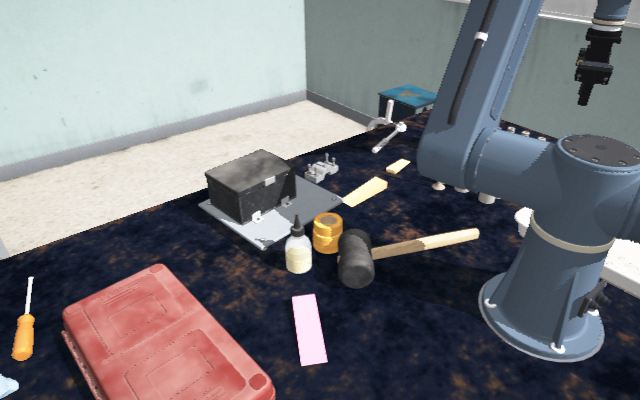

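In the top view, three things could be taken for the wedge: pink at (223,299), which is out; small wood at (430,175); and larger wood at (364,194), which is the one I choose. The plate spans (230..330, 118..215), with its near right corner at about (331,204). I'll check this in a close crop.

```bash
python3 -c "
from h import *
crop('top0',220,105,460,255,3.3,'c1')"
```

```text
(no output)
```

View pics/c1.png

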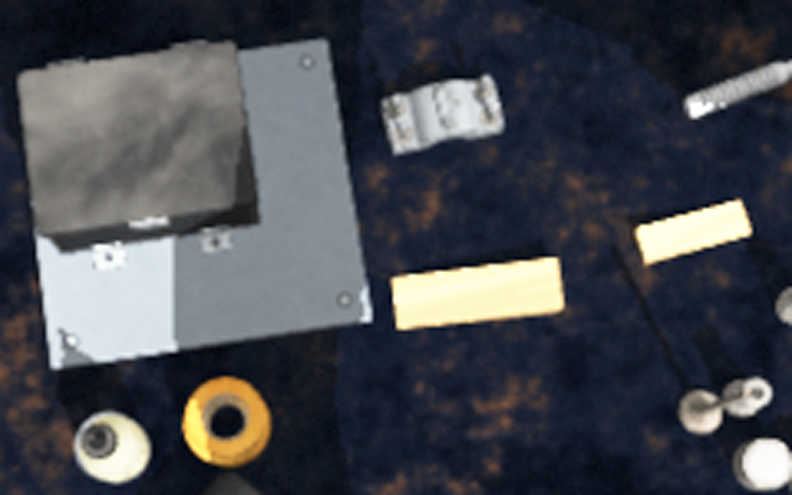

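```bash
python3 -c "
from h import *
P=lambda u,v,z:px('top0',220+u/3.3-.3,105+v/3.3-.3,z)
for n,u,v,z in [('FR',328,40,.034),('NR',370,322,.034),('NL',52,368,.034),('sNR',344,299,.034),('sFR',307,62,.034),('sNL',70,341,.034),('w thin far',391,275,.0025),('w thin near',399,330,.0025),('w thick far',559,257,.02),('w thick near',565,312,.02),('tape',227,422,.068),('bottle',100,435,.136),('capnear',398,153,.03),('capnr',505,130,.03)]: print(n,P(u,v,z))
s=[P(344,299,.034),P(307,62,.034),P(70,341,.034)]
print(np.linalg.norm(s[0]-s[1]),np.linalg.norm(s[0]-s[2]))
d=s[1]-s[0];print('yaw x',np.degrees(np.arctan2(d[1],d[0])))
a=(P(391,275,.0025)+P(399,330,.0025))/2;b=(P(559,257,.02)+P(565,312,.02))/2;d=a-b
print('thin',a,'thick',b,np.linalg.norm(d),'yaw',np.degrees(np.arctan2(d[1],d[0])))
n=d[:2]/np.linalg.norm(d[:2]);e=s[0][:2]-a[:2];print('foot ahead of thin',e@n,'lateral',n[0]*e[1]-n[1]*e[0])
S=bot.read_state();print(S['tcp_rot'].round(3),S['time_s'])
"
```

```text
FR [0.7366 0.0894 0.034 ]
NR [0.4893 0.0609 0.034 ]
NL [0.4577 0.3255 0.034 ]
sNR [0.5093 0.082  0.034 ]
sFR [0.7172 0.108  0.034 ]
sNL [0.4799 0.3107 0.034 ]
w thin far [0.5346 0.0406 0.0025]
w thin near [0.4867 0.0354 0.0025]
w thick far [ 0.543  -0.1016  0.02  ]
w thick near [ 0.4957 -0.1041  0.02  ]
tape [0.4062 0.1786 0.068 ]
bottle [0.3928 0.2693 0.136 ]
capnear [0.6352 0.0323 0.03  ]
capnr [ 0.6531 -0.0599  0.03  ]
0.20951947403523136 0.2305819810826509
yaw x 7.128408237336924
thin [0.51065 0.038   0.0025 ] thick [ 0.51935 -0.10285  0.02   ] 0.14219937587767395 yaw 93.53454592101971
foot ahead of thin 0.04399953153312649 lateral -0.0013651830886031908
[[ 0.918  0.396 -0.   ]
 [ 0.396 -0.918  0.002]
 [ 0.    -0.002 -1.   ]] 0.1
```

Emit:
drive_tool(deltas="0 260 650 -50 1.25; 0 260 650 -50 1.25; 0 260 650 -50 1.25; 0 260 650 -50 1.25; 0 260 650 -50 1.25; 0 260 650 -50 1.25; 0 260 650 -50 1.25; 0 260 650 -50 1.25; 0 260 650 -50 1.25; 0 260 650 -50 1.25; 0 260 650 -50 1.25; 0 260 650 -50 1.25")

```text
time_s: 1.3
position: [0.4699, -0.0163, 0.1796]
tcp_rot: [[-0.086, 0.996, -0.0], [0.996, 0.086, -0.0], [-0.0, -0.0, -1.0]]
force: [0.6, -0.0, 0.6]
opening: 0.033
grasp_force: 0.0
```

Emit:
drive_tool(deltas="0 37 94 -60 0; 0 37 94 -60 0; 0 37 94 -60 0; 0 37 94 -110 0; 0 37 94 -120 0; 0 37 94 -120 0; 0 37 94 -120 0; 0 37 94 -120 0")

```text
time_s: 2.1
position: [0.5078, 0.0749, 0.0617]
tcp_rot: [[-0.085, 0.996, 0.004], [0.996, 0.085, -0.0], [-0.001, 0.003, -1.0]]
force: [0.3, 0.3, 0.3]
opening: 0.001
grasp_force: 0.0
```

```bash
python3 -c "
from h import *
shot('scene','sc1');crop('sc1',200,130,420,290,3.5,'c2');s=bot.read_state();print(s['position'],s['force'],s['opening'])"
```

```text
[0.50787059 0.07501134 0.06175703] [0.11728889 0.63214875 0.30214415] 0.0018993294125901011
```

View pics/c2.png

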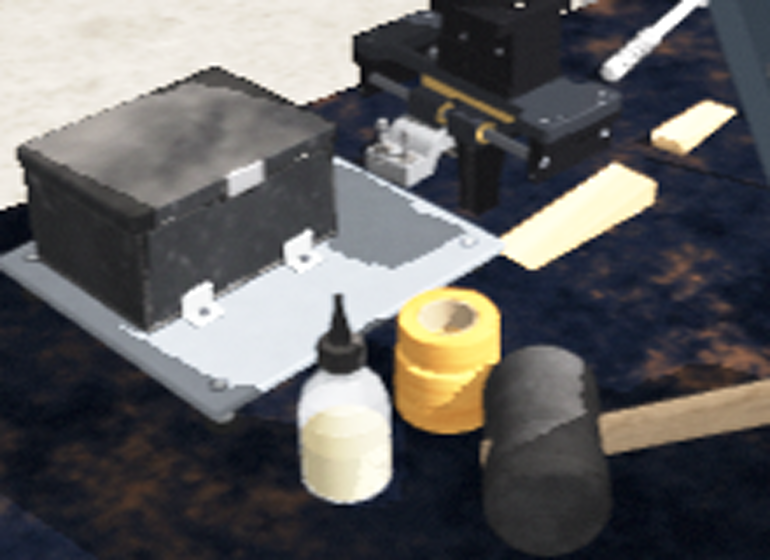

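The closed fingertips at (475,208) hang straight above the corner screw at (470,241), clear of the box. Now I press.

Emit:
drive_tool(deltas="0 0 4 -15 0; 0 0 4 -24 0; 0 0 4 -27 0; 0 0 4 -29 0; 0 0 4 -31 0; 0 0 4 -33 0; 0 0 4 -33 0; 0 0 4 -33 0")

```text
time_s: 2.95
position: [0.5066, 0.0796, 0.0269]
tcp_rot: [[-0.086, 0.996, -0.0], [0.996, 0.086, -0.0], [-0.0, -0.0, -1.0]]
force: [-1.1, -2.4, 4.2]
opening: 0.006
grasp_force: 1.7
```

Emit:
drive_tool(deltas="0 0 0 -1 0; 0 0 0 -1 0; 0 0 0 -1 0")

```text
time_s: 3.25
position: [0.5066, 0.0797, 0.0258]
tcp_rot: [[-0.086, 0.996, -0.0], [0.996, 0.086, -0.0], [-0.0, -0.0, -1.0]]
force: [-1.6, -2.9, 3.4]
opening: 0.006
grasp_force: 1.7
```

Emit:
drive_tool(deltas="0 0 0 -1 0; 0 0 0 -1 0; 0 0 0 -1 0")

```text
time_s: 3.55
position: [0.5066, 0.0798, 0.0247]
tcp_rot: [[-0.086, 0.996, -0.0], [0.996, 0.086, 0.0], [0.0, -0.0, -1.0]]
force: [-0.8, -2.3, 3.0]
opening: 0.005
grasp_force: 1.6
```

Emit:
drive_tool(deltas="0 0 0 -1 0; 0 0 0 -1 0; 0 0 0 -1 0")

```text
time_s: 3.85
position: [0.5066, 0.0797, 0.0237]
tcp_rot: [[-0.086, 0.996, -0.0], [0.996, 0.086, 0.0], [0.0, -0.0, -1.0]]
force: [-1.6, -1.7, 3.5]
opening: 0.006
grasp_force: 1.6
```

Emit:
drive_tool(deltas="0 0 0 -1 0; 0 0 0 -1 0; 0 0 0 -1 0")

```text
time_s: 4.15
position: [0.5066, 0.0797, 0.0232]
tcp_rot: [[-0.086, 0.996, 0.0], [0.996, 0.086, -0.0], [-0.0, 0.0, -1.0]]
force: [-1.9, -1.8, 7.5]
opening: 0.002
grasp_force: 3.5
```

Emit:
drive_tool(deltas="0 0 0 10 0; 0 0 0 30 0; 0 0 0 80 0; 0 0 0 80 0; 0 0 0 80 0")

```text
time_s: 4.65
position: [0.5079, 0.08, 0.1042]
tcp_rot: [[-0.086, 0.996, 0.004], [0.996, 0.086, 0.0], [-0.0, 0.004, -1.0]]
force: [-0.3, 0.6, -0.2]
opening: 0.011
grasp_force: 0.0
```

Emit:
drive_tool(deltas="0 15 -225 0 -0.02; 0 15 -225 0 -0.02; 0 15 -225 0 -0.02; 0 15 -225 0 -0.02; 0 15 -225 0 -0.02; 0 15 -225 -40 -0.02; 0 15 -225 -80 -0.02; 0 15 -225 -95 -0.02; 0 15 -225 -95 -0.02; 0 15 -225 -95 -0.02; 0 15 -225 -95 -0.02")

```text
time_s: 5.75
position: [0.5222, -0.1454, 0.0084]
tcp_rot: [[-0.066, 0.998, 0.001], [0.998, 0.066, -0.001], [-0.001, 0.001, -1.0]]
force: [-1.6, -0.1, 0.2]
opening: 0.004
grasp_force: 0.0
```

```bash
python3 -c "
from h import *
shot('wrist','w1');s=bot.read_state();print(s['position'],s['force'])"
```

```text
[ 0.52234653 -0.14546321  0.00872716] [-0.58197239  0.30819599 -0.02987686]
```

View pics/w1.png

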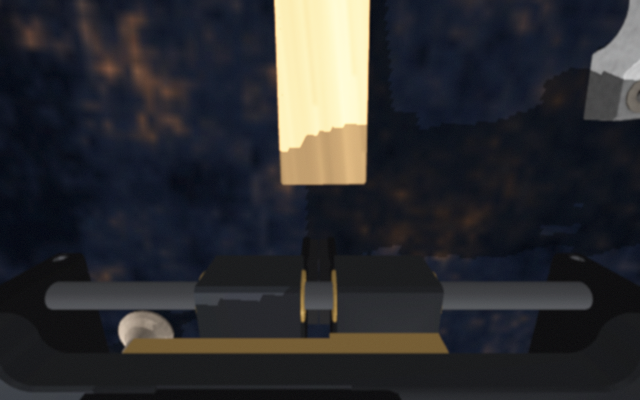

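Emit:
drive_tool(deltas="15 2 0 0 0; 15 2 10 0 0; 15 1 20 0 0; 15 0 28 0 0; 15 0 34 0 0; 15 -1 44 0 0; 15 -1 54 0 0; 15 -2 64 0 0; 15 -3 74 0 0; 15 -3 84 0 0; 15 -4 90 0 0; 15 -4 90 0 0")

```text
time_s: 7.0
position: [0.517, -0.0542, 0.0077]
tcp_rot: [[-0.067, 0.998, -0.001], [0.998, 0.067, 0.0], [0.0, -0.001, -1.0]]
force: [-0.4, -0.6, -0.0]
opening: 0.174
grasp_force: 0.0
```

```bash
python3 -c "
from h import *
shot('wrist','w2');s=bot.read_state();print(s['position'],s['force'])
shot('scene','sc2');im=np.load('pics/sc2.npz')['im'][130:270,220:420]
im=cv2.resize(im,(800,560));w=cv2.resize(np.load('pics/w2.npz')['im'],(352,220))
im[340:560,448:]=w;cv2.imwrite('pics/m2.png',im)"
```

```text
[ 0.51739922 -0.05472665  0.00776497] [ 0.28751308  0.01014556 -0.07872378]
```

View pics/m2.png

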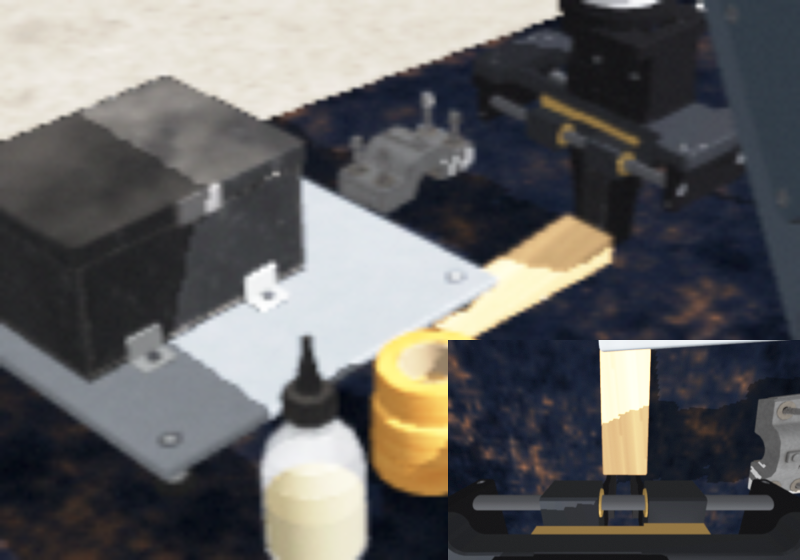

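The wedge slides straight, with its butt centred ahead of the fingers, and its thin end is under the plate edge. I'll continue in smaller steps.

Emit:
drive_tool(deltas="15 0 6 0 0; 15 -1 12 0 0; 15 -1 18 0 0; 15 -1 24 0 0; 15 -2 28 0 0; 15 -2 28 0 0")

```text
time_s: 7.7
position: [0.5151, -0.0265, 0.0078]
tcp_rot: [[-0.067, 0.998, -0.001], [0.998, 0.067, 0.0], [0.0, -0.001, -1.0]]
force: [-0.1, -1.0, 0.4]
opening: 0.174
grasp_force: 0.0
```

Emit:
drive_tool(deltas="15 0 2 0 0; 15 0 4 0 0; 15 0 4 0 0")

```text
time_s: 8.0
position: [0.5156, -0.0232, 0.0078]
tcp_rot: [[-0.066, 0.998, -0.0], [0.998, 0.066, 0.0], [0.0, -0.0, -1.0]]
force: [0.5, 0.2, 1.2]
opening: 0.17
grasp_force: 0.0
```

Emit:
drive_tool(deltas="15 0 2 0 0; 15 0 4 0 0; 15 0 4 0 0")

```text
time_s: 8.3
position: [0.5155, -0.0191, 0.0078]
tcp_rot: [[-0.066, 0.998, -0.0], [0.998, 0.066, 0.0], [0.0, -0.0, -1.0]]
force: [-0.6, -0.3, -0.1]
opening: 0.171
grasp_force: 0.0
```

Emit:
drive_tool(deltas="15 0 2 0 0; 15 0 3 0 0; 15 0 3 0 0")

```text
time_s: 8.6
position: [0.5155, -0.0161, 0.0078]
tcp_rot: [[-0.066, 0.998, -0.0], [0.998, 0.066, 0.0], [0.0, -0.0, -1.0]]
force: [-0.2, -0.3, 0.5]
opening: 0.173
grasp_force: 0.0
```

Emit:
drive_tool(deltas="15 0 1 0 0; 15 0 2 0 0; 15 0 2 0 0")

```text
time_s: 8.9
position: [0.5156, -0.0142, 0.0078]
tcp_rot: [[-0.066, 0.998, 0.0], [0.998, 0.066, 0.0], [0.0, 0.0, -1.0]]
force: [0.6, 0.0, 0.5]
opening: 0.173
grasp_force: 0.0
```

Emit:
drive_tool(deltas="15 0 1 0 0; 15 0 2 0 0; 15 0 2 0 0")

```text
time_s: 9.2
position: [0.5155, -0.0122, 0.0078]
tcp_rot: [[-0.066, 0.998, -0.0], [0.998, 0.066, 0.0], [0.0, -0.0, -1.0]]
force: [-0.1, -0.5, 0.1]
opening: 0.173
grasp_force: 0.0
```

Emit:
drive_tool(deltas="15 0 1 0 0; 15 0 2 0 0; 15 0 2 0 0")

```text
time_s: 9.5
position: [0.5156, -0.0101, 0.0078]
tcp_rot: [[-0.066, 0.998, -0.0], [0.998, 0.066, 0.0], [0.0, -0.0, -1.0]]
force: [0.6, 0.2, 0.4]
opening: 0.172
grasp_force: 0.0
```

Emit:
drive_tool(deltas="15 0 1 0 0; 15 0 2 0 0; 15 0 2 0 0")

```text
time_s: 9.8
position: [0.5156, -0.0081, 0.0078]
tcp_rot: [[-0.066, 0.998, -0.0], [0.998, 0.066, 0.0], [0.0, -0.0, -1.0]]
force: [0.4, -0.2, 0.6]
opening: 0.173
grasp_force: 0.0
```

Emit:
drive_tool(deltas="15 0 1 0 0; 15 0 2 0 0; 15 0 2 0 0")

```text
time_s: 10.1
position: [0.5155, -0.0061, 0.0078]
tcp_rot: [[-0.066, 0.998, -0.0], [0.998, 0.066, 0.0], [0.0, -0.0, -1.0]]
force: [0.3, 0.8, -0.2]
opening: 0.172
grasp_force: 0.0
```

Emit:
drive_tool(deltas="15 0 1 0 0; 15 0 2 0 0; 15 0 2 0 0")

```text
time_s: 10.4
position: [0.5155, -0.0041, 0.0078]
tcp_rot: [[-0.066, 0.998, -0.0], [0.998, 0.066, 0.0], [0.0, -0.0, -1.0]]
force: [0.5, 0.1, 0.1]
opening: 0.174
grasp_force: 0.0
```

Emit:
drive_tool(deltas="15 0 1 0 0; 15 0 2 0 0; 15 0 2 0 0")

```text
time_s: 10.7
position: [0.5156, -0.0022, 0.0078]
tcp_rot: [[-0.066, 0.998, -0.0], [0.998, 0.066, 0.0], [0.0, -0.0, -1.0]]
force: [-0.8, -0.3, 0.9]
opening: 0.167
grasp_force: 0.0
```

Emit:
drive_tool(deltas="15 0 1 0 0; 15 0 2 0 0; 15 0 2 0 0")

```text
time_s: 11.0
position: [0.5156, -0.0002, 0.0078]
tcp_rot: [[-0.066, 0.998, 0.0], [0.998, 0.066, -0.0], [-0.0, 0.0, -1.0]]
force: [0.1, 0.1, -0.2]
opening: 0.17
grasp_force: 0.1
```

Emit:
drive_tool(deltas="15 0 1 0 0; 15 0 2 0 0; 15 0 2 0 0")

```text
time_s: 11.3
position: [0.5158, 0.0014, 0.0078]
tcp_rot: [[-0.066, 0.998, 0.0], [0.998, 0.066, -0.0], [-0.001, 0.0, -1.0]]
force: [0.0, -3.0, -1.5]
opening: 0.172
grasp_force: 1.5
```

Emit:
drive_tool(deltas="15 0 1 0 0; 15 0 2 0 0; 15 0 2 0 0")

```text
time_s: 11.6
position: [0.516, 0.0029, 0.0078]
tcp_rot: [[-0.067, 0.998, 0.001], [0.998, 0.067, -0.001], [-0.001, 0.001, -1.0]]
force: [-0.1, -6.2, -0.1]
opening: 0.176
grasp_force: 2.9
```

```bash
python3 -c "
from h import *
shot('wrist','w3');print(bot.read_state()['force'])
shot('scene','sc3');im=np.load('pics/sc3.npz')['im'][130:270,220:420]
im=cv2.resize(im,(800,560));w=cv2.resize(np.load('pics/w3.npz')['im'],(352,220))
im[340:560,448:]=w;cv2.imwrite('pics/m3.png',im)"
```

```text
[-0.12343666 -5.57008873 -0.96563263]
```

View pics/m3.png

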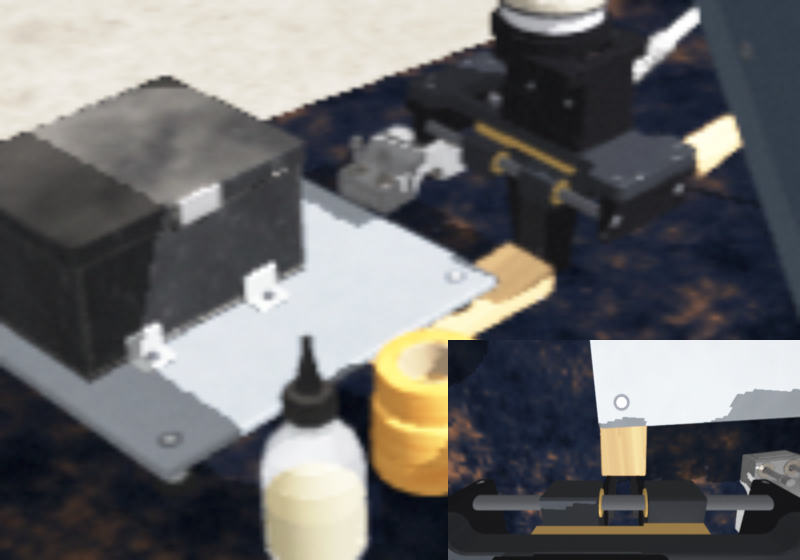

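The wedge bears: the push went from 0 to 6 N within 4 mm. The plate hasn't moved, with its corner screw still at (456,275). Next I back off, rise and come over the corner.

Emit:
drive_tool(deltas="15 0 -10 0 0; 15 0 -35 0 0; 15 0 -35 0 0; 0 0 -35 50 0; 0 0 -35 80 0; 0 -4 10 80 0; 0 -8 50 80 0; 0 -8 72 80 0; 0 -8 72 60 0; 0 -8 72 50 0; 0 -8 72 40 0; 0 -8 72 40 0")

```text
time_s: 12.9
position: [0.5065, 0.0755, 0.0465]
tcp_rot: [[-0.065, 0.998, -0.003], [0.998, 0.065, 0.0], [0.001, -0.003, -1.0]]
force: [-0.1, -0.6, 0.1]
opening: 0.007
grasp_force: 0.0
```

Emit:
drive_tool(deltas="0 0 0 -8 0; 0 0 0 -11 0; 0 0 0 -13 0; 0 0 0 -14 0; 0 0 0 -14 0")

```text
time_s: 13.4
position: [0.5076, 0.0754, 0.0344]
tcp_rot: [[-0.066, 0.998, 0.0], [0.998, 0.066, -0.0], [-0.0, 0.0, -1.0]]
force: [-1.5, -1.2, 4.1]
opening: 0.006
grasp_force: 1.8
```

Emit:
drive_tool(deltas="0 0 0 -1 0; 0 0 0 -2 0; 0 0 0 -2 0; 0 0 0 -2 0")

```text
time_s: 13.8
position: [0.5077, 0.0754, 0.0342]
tcp_rot: [[-0.066, 0.998, 0.001], [0.998, 0.066, -0.001], [-0.001, 0.001, -1.0]]
force: [-3.5, -1.3, 18.9]
opening: 0.005
grasp_force: 9.4
```

Emit:
drive_tool(deltas="0 0 0 0 0; 0 0 0 0 0; 0 0 0 0 0; 0 0 0 0 0; 0 0 0 0 0")

```text
time_s: 14.3
position: [0.5076, 0.0754, 0.0342]
tcp_rot: [[-0.066, 0.998, 0.001], [0.998, 0.066, -0.001], [-0.001, 0.001, -1.0]]
force: [-4.5, -1.6, 18.0]
opening: 0.004
grasp_force: 9.4
```

The plate is firm at 18 N with no drop (z 0.034), so it stands level and steady. I'm handing in.

```bash
python3 -c "
from rig import bot
print(bot.hand_in())"
```

```text
the job is handed in; nothing more can be done
None
```

The job is handed in, with no verdict returned: I felt the plate rock about 10.5 mm, pushed the wedge in until it bore at about 6 N, and left the fingertips pressing that corner with about 18 N, where it no longer drops.

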